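# Shift the selector lever from second into third

### The job

The gear selector on the bench stands in second gear, the near left slot of its H-shaped gate. With closed fingertips, push the lever (do not grip it or force it) forward to neutral, across to the right, then forward fully home into third, the far right slot marked with three pips, going into no other slot on the way. Leave the lever there, and leave the tools and things round the selector where they lie.

Things in the scene. Friction and masses are not known exactly. Their poses are not given: they have to be found in the camera images.
- shifter: Gear selector tower, fixed on the bench: grey housing 128 x 128 mm on a dark base plate 190 x 180 x 8 mm, topped by an aluminium gate plate 136 x 136 mm, its upper face 123 mm up. Origin: centre of the underside. x axis = forward (away from the robot, turned up to 0.35 rad), y = left, z = up. Far left slot = first, near left = second, far right = third, near right = fourth (1 to 4 raised pips).
- lever_knob (a point): Centre of the lever's black ball knob, 30 mm in diameter, on a round steel stem of 12 mm. The stem swings about a pivot on the housing's axis 22 mm above the bench, 178 mm below the knob's centre; the knob is 200 mm above the bench when upright, 189 mm in a slot's end. At the knob it is 44 mm from mid neutral to a slot's end, and 44 mm from the middle to the left or right slot.
- shift_cross (a joint): Sideways angle of the lever, rad: -0.25 = fully left (stop; line of first and second), 0 = middle, +0.25 = fully right (stop; line of third and fourth). Grows toward the shifter's -y. In a slot the play is about 0.02 from the stop. Dry friction, about 1.5 to 2.5 N at the knob, no spring: it stays where it is left.
- shift_fore (a joint): Forward angle of the lever, rad: -0.25 = fully near (stop), 0 = mid neutral, +0.25 = fully forward (stop). Grows toward the shifter's +x. The lever passes across within about 0.05 either side of 0. Starts at -0.245 to -0.19, in the near left slot. Dry friction as sideways, no spring. The far and right stops are sprung rubber: about 2 N more at the knob per mm beyond 0.25; let go, it returns to about 0.25.
- slot3 (a point): End of the third slot (far right) on the gate plate's upper face, where the stem stands when home. The H opening: two slots 20 mm wide along the shifter's x, from y = 17 to 37 mm on either side (the stem runs at 25 mm), reaching to x = +37 and -37 mm; between them, at x = 0, a cross passage (neutral) 22 mm wide between two tongues with corners rounded to 8 mm.
- tape_measure: Bystander: pocket tape measure standing on its base, 36 x 87 x 64 mm, left of the selector. Origin under its centre.
- spanner: Bystander: open-ended spanner lying flat, 28 x 160 x 6 mm, on the near side of the selector. Origin under its centre.
- offcut_c: Bystander: wooden offcut 50 x 72 x 20 mm, right of the selector. Origin under its centre.
- pliers_blue: Bystander: pliers lying flat, 54 x 170 x 15 mm, farther left. Origin under its centre.
- screwdriver_yellow: Bystander: short screwdriver lying flat, 160 mm long, 25 mm thick, farther right. Origin under its centre.
- offcut_f: Bystander: small dark wooden offcut, 50 x 38 x 12 mm, near right. Origin under its centre.

How it is judged (in metres and radians):
On the way, in this order (a step that is already met when the one before it is completed fails the run):
1. the lever is brought forward into neutral, on the left (value of joint shift_fore between -0.12 and 0.12 rad and value of joint shift_cross below -0.1 rad).
2. the lever is across to the right in neutral (value of joint shift_fore between -0.12 and 0.12 rad and value of joint shift_cross above 0.15 rad).
At the end, for the whole second after the job is handed in: The lever rests in the third slot (far right): forward angle above 0.21 rad of 0.25, sideways angle above 0.2 rad (value of joint shift_fore above 0.21 rad and value of joint shift_cross above 0.2 rad and velocity of joint shift_fore between -0.05 and 0.05 rad/s); the robot touches nothing.
It fails at once if the lever goes into first (far left) (value of joint shift_fore above 0.15 rad and value of joint shift_cross below 0 rad).
It fails at once if the lever goes into fourth (near right) (value of joint shift_fore below -0.15 rad and value of joint shift_cross above 0 rad).
It fails at once if the lever is gripped or forced (the fingers press on the selector with more than 35 N) (contact force between the fingers and shifter above 35 N).
It fails at once if a bystander is moved more than 2 cm or lifted (distance of any of tape_measure, spanner, offcut_c, pliers_blue, screwdriver_yellow, offcut_f from where it was at the start of the episode above 0.02 m).
It also fails if it takes over 58 s, if anything falls off the work surface, if the arm or the gripper's body presses on something with over 40 N, if the wrist force passes 120 N, or if a joint passes its speed limit or range.

### The arm

A 7-joint arm with a two-finger parallel gripper is mounted at the origin on a cart in front of the work surface, level with it; the furniture and walls round the work are solid. World frame = base frame: x ahead of the robot, y to its left, z up, the work surface at z = 0. Lengths are in m, angles in degrees, forces in N, time in s.
With the tool pointing down it reaches from about 0.425 to 0.875 m from the base axis. Payload 4.7 kg.
Tool frame: the origin (TCP) lies midway between the tips of the shut fingers; the grasp point (between the pads) lies 19 mm behind it (env.grip_depth is the distance from the TCP to the grasp point, in m); z points along the fingers, y is the line along which they close (so a half turn about z gives the same grasp; the last joint's range is limited). The gripper opens to 87 mm and grips with 3 to 60 N. Pads are 19 mm wide; open, the fingers measure 117 mm over their backs; the gripper's body (75 mm by 190 mm) begins 51 mm behind the grasp point.
Start: joints at [-63.478, 18.392, -4.016, 83.108, 1.295, 78.541, -3.26], TCP at [0.282, 0.586, 0.223] pointing down, gripper open.
Joint ranges: [-163.93, 163.93], [-17.29, 119.83], [-79.2, 71.16], [3.27, 140.29], [-89.18, 269.18], [5.43, 117.66], [-154.24, 154.24]. Speed limits (degrees/s): [147.25, 147.25, 180, 180, 180, 180, 180].

### API

Orientations are given as [roll, pitch, yaw] about the fixed x, y, z axes, in that order (R = Rz(yaw) Ry(pitch) Rx(roll)).
In Python, from cell import get_obs, optics, env, nets gives the robot as it stands.
- The arm moves only by the shell command python3 -m creep 'ROWS' [FORCE]. ROWS is JSON, a list of rows, each an object of numbers: "wx", "wy", "wz": the turn, a rotation vector about the tool's x, y, z in degrees; "tx", "ty", "tz": the shift along the tool's x, y, z in mm; "gripper": the opening, from -1 (shut) to 1 (fully open). A call has 1 to 5 rows; each row is the pose to reach, as a shift and turn from the pose commanded when the call began, along the tool's axes at that moment; what a row does not reach only later rows make up. A row lasts 1/12 s, in which the tool goes at most 41.7 mm and 7.16 degrees, less where a joint would pass 70% of its speed; a pose out of reach is approached as far as the arm can. A call with a gripper value outside its range is refused whole. The fingers move at their own pace and stop on an object; FORCE is the grip in N (left out, the last holds). Time passes only in rows, so rows that repeat a pose let the fingers close. It gives the time, the measured TCP pose, the force, the opening and the grip force at its end, in the units of the state.
- get_obs(): the state, without advancing time (a new reading comes with each control period).
- optics.read_camera(name): name is "side" or "top" or "wrist"; returns (picture, depth): 384x512x3 uint8, red, green, blue; 384x512 float32, m along the optical axis (not along the pixel's ray), 0 where there is no reading.
- optics.camera_info(name): a dict with "fovy" (degrees; the focal length in pixels is half the picture's height over the tangent of half this angle, whatever the lens; pixels are square), "cx", "cy" (the principal point, pixels), "R" (3x3) and "t" (3): a world point X has camera coordinates R X + t; the wrist camera has in their place "tool_from_camera" (4x4, takes a point from camera to tool coordinates, whose origin is the TCP and whose axes are the flange's). Camera axes: x right, y down, z forward; pixel columns grow to the right and rows downward; lengths in m; the calibration is good to about 2 mm. A picture is of the moment at which its call begins: read the wrist's pose just before it. camera_info takes no time and is no camera call.
- env.sign_off(): hands the job in; it is judged then, once.
Trained networks look in the newest picture that a camera, given by its name, has taken for a name from the list of things; names that differ only in an ending like _2 or _b are one class to them, and where a whole thing is asked for, a point or a joint stands for the part that bears it (a point fixed in the world has none). Each returns a list of dicts, best first, with "confidence" (0 to 1); they miss things now and then, are a little off and sometimes report something else, mostly with a low value. They report only what shows in the picture. A call takes as long as a camera call.
- nets.look_for(query, camera): "point" ([x, y, z] in m, in world coordinates, good to about 4 mm: the middle of the surface that is visible of it).
- nets.place_of(query, camera): "point" ([x, y, z] in m, in world coordinates, good to about 4 mm: a listed point, or the origin of a listed thing).
The state is a dict: "time_s": time; "qpos": joint angles; "joint_velocities": joint speeds; "effort": joint torques, N m; "tool_pos": TCP position; "tool_rot": TCP orientation; "force": force on the tool from outside, world axes, zero at the start; "wrist_torque": the same for the moment, N m; "grip_width": finger opening in m; "grasp_force": force on a finger pad.
Only numpy, scipy, OpenCV 4.12 (cv2) and the standard library are available. Lean on these libraries where they do the work, as an engineer would, in place of code of your own. Each camera call takes 0.05 s, during which the arm holds its last target. There are 200 camera calls.

## Working session

There is one attempt and no reset: what is moved stays moved. The work goes in short steps, Python scripts to look and compute and a shell command to move; the robot and the scene stay as the last step left them, time stands still between calls to the robot, and variables do not carry over. Pictures are saved under pics/ and viewed, at most 10 in all, crops included, and the job is handed in when it is done.

```bash
mkdir -p pics
cat > h.py <<'E'
import numpy as np, cv2
from cell import get_obs, optics, env, nets
E
python3 - <<'E'
from h import *
ims=[]
for c in("side","top"):
    im,d=optics.read_camera(c); ims.append(im); i=optics.camera_info(c)
    print(c,i["fovy"],np.round(-np.array(i["R"]).T@i["t"],3))
    for q in("lever_knob","slot3","shifter"):
        print(q,[(np.round(r["point"],4),round(r["confidence"],2)) for r in nets.place_of(q,c)[:2]])
cv2.imwrite("pics/a.png",cv2.resize(np.vstack(ims)[:,:,::-1],None,fx=.78,fy=.78))
o=get_obs();print({k:np.round(o[k],3) for k in("time_s","tool_pos","tool_rot","force")})
E
```

```text
side 44.96614378606744 [0.781 0.807 1.567]
lever_knob [(array([0.4955, 0.0183, 0.1925]), 0.43)]
slot3 [(array([ 0.5394, -0.0638,  0.1221]), 0.94)]
shifter [(array([ 5.204e-01, -2.770e-02, -5.000e-04]), 0.59)]
top 53.392925284302144 [0.293 0.046 1.374]
lever_knob [(array([0.4933, 0.0149, 0.1876]), 0.45)]
slot3 [(array([ 0.536 , -0.0602,  0.1234]), 0.84)]
shifter [(array([ 0.5169, -0.0307,  0.0016]), 0.81)]
{'time_s': np.float64(0.4), 'tool_pos': array([0.282, 0.586, 0.222]), 'tool_rot': array([-1.79984e+02,  3.00000e-03,  1.54287e+02]), 'force': array([ 0.307,  0.733, -0.366])}
```

View pics/a.png

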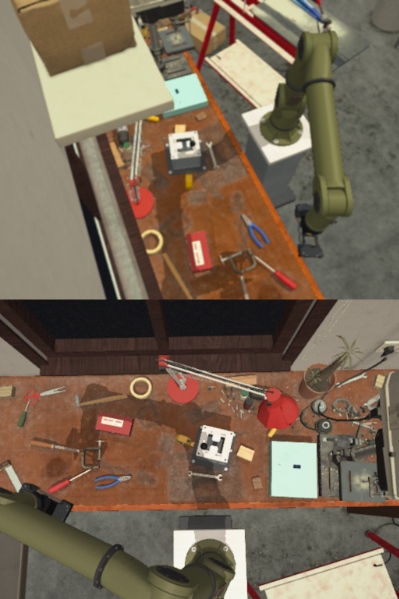

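The top picture shows the selector at about (213,447), its lever near left, with the spanner in front, the tape to the left and an offcut to the right. Next I'll refine the yaw and centre from depth and check obstacle heights.

```bash
cat >> h.py <<'E'
def cloud(c):
    im,d=optics.read_camera(c); i=optics.camera_info(c)
    f=192/np.tan(np.radians(i["fovy"]/2)); v,u=np.mgrid[:384,:512]
    P=np.stack([(u-i["cx"])/f*d,(v-i["cy"])/f*d,d],-1)
    W=(P-np.array(i["t"]))@np.array(i["R"]); W[d<=0]=np.nan
    return im,W
E
python3 - <<'E'
from h import *
c=np.array([.5187,-.0292])
for cam in("top","side"):
    im,W=cloud(cam); r=np.hypot(W[...,0]-c[0],W[...,1]-c[1])
    m=(r<.11)&(abs(W[...,2]-.123)<.010)
    box=cv2.minAreaRect((W[m][:,:2]*1000).astype(np.float32)); print(cam,m.sum(),box,np.nanmedian(W[m][:,2]))
    k=(r<.1)&(W[...,2]>.165); print("knob",k.sum(),np.round(W[k].mean(0),4),np.round(W[k].max(0),4),np.round(W[k].min(0),4))
    # tall things in the workspace
    n=(W[...,2]>.14)&(W[...,0]>.3)&(W[...,0]<.8)&(W[...,1]>-.3)&(W[...,1]<.5)&(r>.1)
    print("tall",n.sum(), np.round([W[n].min(0),W[n].max(0)],3) if n.any() else "")
    if cam=="top":
        cv2.imwrite("pics/b.png",cv2.resize(im[130:260,200:360,::-1],None,fx=4.5,fy=4.5,interpolation=cv2.INTER_CUBIC))
E
```

```text
top 1295 ((519.84716796875, -31.513336181640625), (135.5109405517578, 136.93125915527344), 75.22135925292969) 0.12208999542462749
knob 70 [0.4956 0.0185 0.2004] [0.5105 0.0321 0.2094] [0.4845 0.0035 0.1865]
tall 3139 [[ 0.527 -0.3    0.142]
 [ 0.8    0.196  0.466]]
side 978 ((521.1527099609375, -29.169113159179688), (144.12928771972656, 135.89649963378906), 75.39215850830078) 0.12296045744707974
knob 58 [0.5004 0.0239 0.1989] [0.5122 0.0357 0.2131] [0.4841 0.0071 0.1651]
tall 14725 [[ 0.656 -0.041  0.145]
 [ 0.8    0.362  1.15 ]]
```

View pics/b.png

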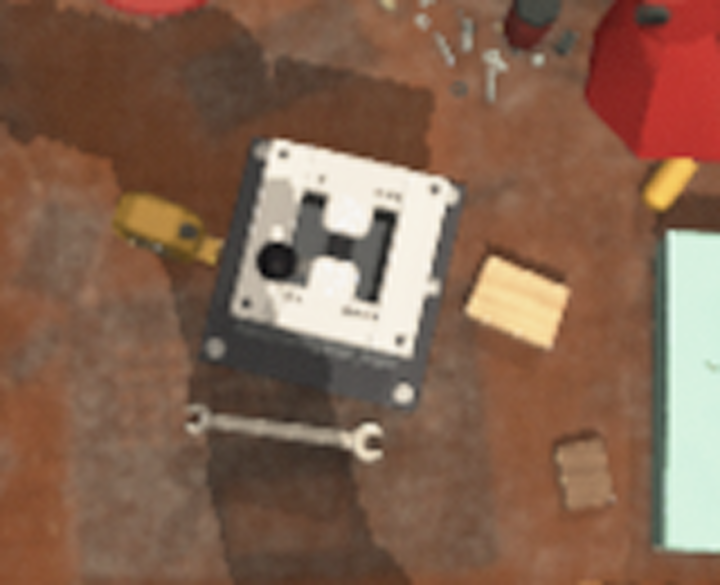

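Yaw is about -14.8°, the centre is (0.520, -0.0305), and the networks agree with the depth. Now I'll approach to the near side of the knob and shut the fingers.

```bash
python3 -m creep '[{"tx":-26,"ty":-28.5,"gripper":-1},{"tx":-52,"ty":-57,"gripper":-1},{"tx":-78,"ty":-85.5,"gripper":-1},{"tx":-104,"ty":-114,"gripper":-1},{"tx":-130,"ty":-142.5,"gripper":-1}]' 10
python3 -m creep '[{"tx":-26,"ty":-28.5,"gripper":-1},{"tx":-52,"ty":-57,"gripper":-1},{"tx":-78,"ty":-85.5,"gripper":-1},{"tx":-104,"ty":-114,"gripper":-1},{"tx":-130,"ty":-142.5,"gripper":-1}]'
python3 -m creep '[{"tx":-26,"ty":-28.5,"gripper":-1},{"tx":-52,"ty":-57,"gripper":-1},{"tx":-78,"ty":-85.5,"gripper":-1},{"tx":-104,"ty":-114,"gripper":-1},{"tx":-129,"ty":-142.5,"gripper":-1}]'
python3 -m creep '[{"wz":-5.5,"gripper":-1},{"wz":-10.9,"gripper":-1},{"wz":-10.9,"gripper":-1},{"wz":-10.9,"gripper":-1}]'
```

```text
validation failed for argument at $[0]...
validation failed for argument at $[0]...
validation failed for argument at $[0]...
validation failed for argument at $[0]...
```

```bash
python3 -m creep '[{"wx":0,"wy":0,"wz":0,"tx":-26,"ty":-28.5,"tz":0,"gripper":-1}]' 10; python3 -m creep --help | head -30
```

```text
time_s: 0.58
tool_pos: [0.2879, 0.5542, 0.221]
tool_rot: [179.9, -0.3, 154.8]
force: [-0.3, 1.0, -0.4]
grip_width: 0.0849
grasp_force: 0.0invalid input: not JSON, or not a number
```

All keys are required in each row.

```bash
python3 -m creep '[{"wx":0,"wy":0,"wz":0,"tx":-26,"ty":-28.5,"tz":0,"gripper":-1},{"wx":0,"wy":0,"wz":0,"tx":-52,"ty":-57,"tz":0,"gripper":-1},{"wx":0,"wy":0,"wz":0,"tx":-78,"ty":-85.5,"tz":0,"gripper":-1},{"wx":0,"wy":0,"wz":0,"tx":-104,"ty":-114,"tz":0,"gripper":-1},{"wx":0,"wy":0,"wz":0,"tx":-130,"ty":-142.5,"tz":0,"gripper":-1}]'
python3 -m creep '[{"wx":0,"wy":0,"wz":0,"tx":-26,"ty":-28.5,"tz":0,"gripper":-1},{"wx":0,"wy":0,"wz":0,"tx":-52,"ty":-57,"tz":0,"gripper":-1},{"wx":0,"wy":0,"wz":0,"tx":-78,"ty":-85.5,"tz":0,"gripper":-1},{"wx":0,"wy":0,"wz":0,"tx":-104,"ty":-114,"tz":0,"gripper":-1},{"wx":0,"wy":0,"wz":0,"tx":-130,"ty":-142.5,"tz":0,"gripper":-1}]'
python3 -m creep '[{"wx":0,"wy":0,"wz":0,"tx":-26,"ty":-28.5,"tz":0,"gripper":-1},{"wx":0,"wy":0,"wz":0,"tx":-52,"ty":-57,"tz":0,"gripper":-1},{"wx":0,"wy":0,"wz":0,"tx":-78,"ty":-85.5,"tz":0,"gripper":-1},{"wx":0,"wy":0,"wz":0,"tx":-102.6,"ty":-114,"tz":0,"gripper":-1}]'
python3 -m creep '[{"wx":0,"wy":0,"wz":-5.5,"tx":0,"ty":0,"tz":0,"gripper":-1},{"wx":0,"wy":0,"wz":-10.9,"tx":0,"ty":0,"tz":0,"gripper":-1},{"wx":0,"wy":0,"wz":-10.9,"tx":0,"ty":0,"tz":0,"gripper":-1},{"wx":0,"wy":0,"wz":-10.9,"tx":0,"ty":0,"tz":0,"gripper":-1}]'
```

```text
time_s: 1.0
tool_pos: [0.3487, 0.3621, 0.2228]
tool_rot: [180.0, 0.0, 154.3]
force: [1.0, -0.3, 0.5]
grip_width: 0.0548
grasp_force: 0.0
time_s: 1.42
tool_pos: [0.404, 0.1773, 0.2229]
tool_rot: [179.9, 0.0, 154.3]
force: [1.6, -0.2, 0.3]
grip_width: 0.0219
grasp_force: 0.0
time_s: 1.75
tool_pos: [0.4471, 0.0299, 0.223]
tool_rot: [179.9, 0.1, 154.3]
force: [0.9, -0.2, 0.4]
grip_width: 0.0017
grasp_force: 0.0
time_s: 2.08
tool_pos: [0.4467, 0.032, 0.2227]
tool_rot: [180.0, 0.0, 165.0]
force: [0.8, 0.3, -0.9]
grip_width: 0.0005
grasp_force: 0.0
```

```bash
python3 -m creep '[{"wx":0,"wy":0,"wz":0,"tx":0,"ty":0,"tz":17,"gripper":-1},{"wx":0,"wy":0,"wz":0,"tx":0,"ty":0,"tz":34,"gripper":-1},{"wx":0,"wy":0,"wz":0,"tx":0,"ty":0,"tz":50,"gripper":-1},{"wx":0,"wy":0,"wz":0,"tx":-7,"ty":0,"tz":50,"gripper":-1},{"wx":0,"wy":0,"wz":0,"tx":-14,"ty":0,"tz":50,"gripper":-1}]'
python3 -m creep '[{"wx":0,"wy":0,"wz":0,"tx":-4,"ty":0,"tz":0,"gripper":-1},{"wx":0,"wy":0,"wz":0,"tx":-8,"ty":0,"tz":0,"gripper":-1},{"wx":0,"wy":0,"wz":0,"tx":-12,"ty":0,"tz":0,"gripper":-1},{"wx":0,"wy":0,"wz":0,"tx":-16,"ty":0,"tz":0,"gripper":-1},{"wx":0,"wy":0,"wz":0,"tx":-20,"ty":0,"tz":0,"gripper":-1}]'
python3 - <<'E'
from h import *
im,d=optics.read_camera("top")
print([(np.round(r["point"],4),r["confidence"]) for r in nets.place_of("lever_knob","top")])
im2,d=optics.read_camera("side")
print([(np.round(r["point"],4),r["confidence"]) for r in nets.place_of("lever_knob","side")])
cv2.imwrite("pics/c.png",cv2.resize(np.vstack([im[130:260,200:360,::-1],im2[130:260,160:320,::-1]]),None,fx=2.3,fy=2.3))
E
```

```text
time_s: 2.5
tool_pos: [0.4602, 0.0287, 0.1724]
tool_rot: [-180.0, -0.0, 165.2]
force: [-0.9, -0.6, 0.7]
grip_width: 0.0002
grasp_force: 0.0
time_s: 2.92
tool_pos: [0.4797, 0.0237, 0.173]
tool_rot: [180.0, -0.0, 165.2]
force: [-2.3, 1.8, 2.4]
grip_width: 0.0007
grasp_force: 1.4
[]
[(array([0.5016, 0.0199, 0.1946]), 0.48)]
```

View pics/c.png

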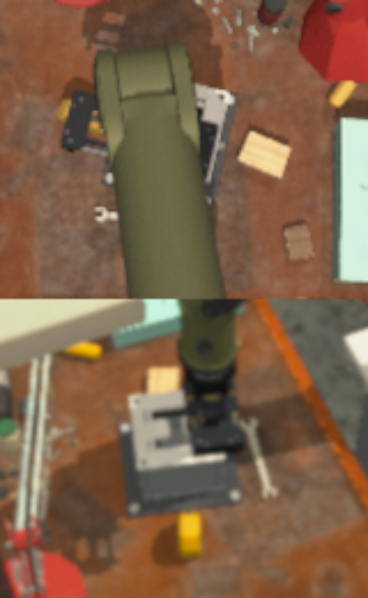

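Contact is made at about 2.5 N, and the side view shows the fingers behind the knob, at about (210,420). The knob's forward position is about -29 mm, so I'll push 28 mm more to neutral.

```bash
python3 -m creep '[{"wx":0,"wy":0,"wz":0,"tx":-4,"ty":0,"tz":0,"gripper":-1},{"wx":0,"wy":0,"wz":0,"tx":-8,"ty":0,"tz":0,"gripper":-1},{"wx":0,"wy":0,"wz":0,"tx":-12,"ty":0,"tz":0,"gripper":-1},{"wx":0,"wy":0,"wz":0,"tx":-16,"ty":0,"tz":0,"gripper":-1},{"wx":0,"wy":0,"wz":0,"tx":-20,"ty":0,"tz":0,"gripper":-1}]'
python3 -m creep '[{"wx":0,"wy":0,"wz":0,"tx":-3,"ty":0,"tz":0,"gripper":-1},{"wx":0,"wy":0,"wz":0,"tx":-6,"ty":0,"tz":0,"gripper":-1},{"wx":0,"wy":0,"wz":0,"tx":-8,"ty":0,"tz":0,"gripper":-1},{"wx":0,"wy":0,"wz":0,"tx":-8,"ty":0,"tz":0,"gripper":-1}]'
python3 - <<'E'
from h import *
C=np.array([.520,-.0305]);a=np.radians(-14.8);F=np.array([[np.cos(a),np.sin(a)],[-np.sin(a),np.cos(a)]])
optics.read_camera("side")
for r in nets.place_of("lever_knob","side"): print(r, F@(np.array(r["point"][:2])-C))
print(F@(np.array(get_obs()["tool_pos"][:2])-C))
E
```

```text
time_s: 3.53
tool_pos: [0.4994, 0.018, 0.1726]
tool_rot: [180.0, 0.0, 165.2]
force: [-1.6, 1.0, 1.1]
grip_width: -0.0
grasp_force: 1.2
time_s: 3.87
tool_pos: [0.5071, 0.0157, 0.1725]
tool_rot: [-180.0, 0.0, 165.2]
force: [-0.8, 1.7, 0.3]
grip_width: 0.0002
grasp_force: 0.8
{'point': [0.3736, 0.4324, 0.0024], 'confidence': 0.44} [-0.25978879  0.41014529]
[-0.02463568  0.04137731]
```

```bash
python3 -m creep '[{"wx":0,"wy":0,"wz":0,"tx":15,"ty":0,"tz":0,"gripper":-1},{"wx":0,"wy":0,"wz":0,"tx":30,"ty":0,"tz":0,"gripper":-1},{"wx":0,"wy":0,"wz":0,"tx":45,"ty":10,"tz":0,"gripper":-1},{"wx":0,"wy":0,"wz":0,"tx":45,"ty":35,"tz":0,"gripper":-1},{"wx":0,"wy":0,"wz":0,"tx":45,"ty":60,"tz":0,"gripper":-1}]'
cat >> h.py <<'E'
C=np.array([.520,-.0305]);a=np.radians(-14.8);F=np.array([[np.cos(a),np.sin(a)],[-np.sin(a),np.cos(a)]])
def look(name,cams=("side","top","wrist")):
    ims=[]
    for c in cams:
        im,d=optics.read_camera(c); ims.append(im if c=="wrist" else im[100:300,130:370])
        for r in nets.place_of("lever_knob",c): print(c,np.round(r["point"],4),round(r["confidence"],2),np.round(F@(np.array(r["point"][:2])-C),4))
    print("tcp",np.round(F@(np.array(get_obs()["tool_pos"][:2])-C),4),get_obs()["time_s"])
    cv2.imwrite(name,np.vstack([cv2.resize(i[:,:,::-1],(240,200)) for i in ims]))
E
python3 -c 'from h import *;look("pics/d.png")'
```

```text
time_s: 4.38
tool_pos: [0.4784, 0.0849, 0.1729]
tool_rot: [180.0, 0.1, 165.1]
force: [1.0, 0.6, 0.3]
grip_width: 0.0005
grasp_force: 0.0
side [0.5314 0.0113 0.1964] 0.63 [0.0003 0.0433]
top [0.5312 0.0078 0.1935] 0.54 [0.001  0.0399]
top [ 0.6315 -0.3351 -0.0035] 0.25 [ 0.1856 -0.266 ]
tcp [-0.0694  0.1003] 4.6833
```

View pics/d.png

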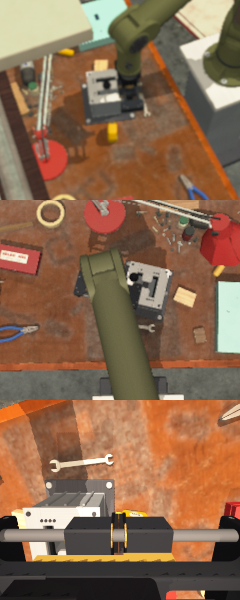

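The views put the knob at forward 0 and left 42 mm, so it is in neutral. I'll go to its left side and push across.

```bash
python3 -m creep '[{"wx":0,"wy":0,"wz":0,"tx":-23,"ty":0,"tz":0,"gripper":-1},{"wx":0,"wy":0,"wz":0,"tx":-46,"ty":0,"tz":0,"gripper":-1},{"wx":0,"wy":0,"wz":0,"tx":-69.5,"ty":0,"tz":0,"gripper":-1},{"wx":0,"wy":0,"wz":0,"tx":-69.5,"ty":-7,"tz":0,"gripper":-1},{"wx":0,"wy":0,"wz":0,"tx":-69.5,"ty":-15,"tz":0,"gripper":-1}]'
python3 -m creep '[{"wx":0,"wy":0,"wz":0,"tx":0,"ty":-5,"tz":0,"gripper":-1},{"wx":0,"wy":0,"wz":0,"tx":0,"ty":-10,"tz":0,"gripper":-1},{"wx":0,"wy":0,"wz":0,"tx":0,"ty":-15,"tz":0,"gripper":-1},{"wx":0,"wy":0,"wz":0,"tx":0,"ty":-20,"tz":0,"gripper":-1},{"wx":0,"wy":0,"wz":0,"tx":0,"ty":-25,"tz":0,"gripper":-1}]'
python3 -c 'from h import *;print(F@(np.array(get_obs()["tool_pos"][:2])-C))'
```

```text
time_s: 5.1
tool_pos: [0.5421, 0.0514, 0.1721]
tool_rot: [-179.9, -0.0, 165.1]
force: [-0.4, -0.4, 0.3]
grip_width: 0.0002
grasp_force: 0.0
time_s: 5.52
tool_pos: [0.5358, 0.0304, 0.1737]
tool_rot: [179.8, 0.1, 165.3]
force: [0.8, 4.4, 3.7]
grip_width: 0.0002
grasp_force: 2.1
[-0.00026991  0.06289425]
```

```bash
python3 -m creep '[{"wx":0,"wy":0,"wz":0,"tx":0,"ty":-5,"tz":0,"gripper":-1},{"wx":0,"wy":0,"wz":0,"tx":0,"ty":-10,"tz":0,"gripper":-1},{"wx":0,"wy":0,"wz":0,"tx":0,"ty":-15,"tz":0,"gripper":-1},{"wx":0,"wy":0,"wz":0,"tx":0,"ty":-20,"tz":0,"gripper":-1},{"wx":0,"wy":0,"wz":0,"tx":0,"ty":-25,"tz":0,"gripper":-1}]'
python3 -m creep '[{"wx":0,"wy":0,"wz":0,"tx":0,"ty":-5,"tz":0,"gripper":-1},{"wx":0,"wy":0,"wz":0,"tx":0,"ty":-10,"tz":0,"gripper":-1},{"wx":0,"wy":0,"wz":0,"tx":0,"ty":-15,"tz":0,"gripper":-1},{"wx":0,"wy":0,"wz":0,"tx":0,"ty":-20,"tz":0,"gripper":-1},{"wx":0,"wy":0,"wz":0,"tx":0,"ty":-25,"tz":0,"gripper":-1}]'
python3 -m creep '[{"wx":0,"wy":0,"wz":0,"tx":0,"ty":-5,"tz":0,"gripper":-1},{"wx":0,"wy":0,"wz":0,"tx":0,"ty":-10,"tz":0,"gripper":-1},{"wx":0,"wy":0,"wz":0,"tx":0,"ty":-15,"tz":0,"gripper":-1},{"wx":0,"wy":0,"wz":0,"tx":0,"ty":-20,"tz":0,"gripper":-1},{"wx":0,"wy":0,"wz":0,"tx":0,"ty":-20,"tz":0,"gripper":-1}]'
python3 -c 'from h import *;print(F@(np.array(get_obs()["tool_pos"][:2])-C))'
```

```text
time_s: 5.93
tool_pos: [0.5289, 0.0043, 0.1726]
tool_rot: [-180.0, 0.0, 165.2]
force: [0.7, 2.0, 3.2]
grip_width: 0.0006
grasp_force: 1.5
time_s: 6.35
tool_pos: [0.5224, -0.0199, 0.1724]
tool_rot: [-180.0, -0.0, 165.2]
force: [-0.2, 1.5, 3.1]
grip_width: 0.0005
grasp_force: 1.1
time_s: 6.77
tool_pos: [0.5168, -0.0402, 0.1721]
tool_rot: [-179.9, -0.1, 165.1]
force: [-0.2, 0.3, 0.0]
grip_width: 0.0008
grasp_force: 0.0
[-0.00064776 -0.01017345]
```

```bash
python3 -m creep '[{"wx":0,"wy":0,"wz":0,"tx":0,"ty":-2,"tz":0,"gripper":-1},{"wx":0,"wy":0,"wz":0,"tx":0,"ty":-4,"tz":0,"gripper":-1}]'
python3 -m creep '[{"wx":0,"wy":0,"wz":0,"tx":0,"ty":-2,"tz":0,"gripper":-1},{"wx":0,"wy":0,"wz":0,"tx":0,"ty":-2,"tz":0,"gripper":-1}]'
python3 -c 'from h import *;print(F@(np.array(get_obs()["tool_pos"][:2])-C));look("pics/e.png")'
```

```text
time_s: 6.93
tool_pos: [0.5163, -0.0423, 0.1723]
tool_rot: [180.0, -0.0, 165.2]
force: [0.4, 2.2, -0.8]
grip_width: 0.0006
grasp_force: 0.7
time_s: 7.1
tool_pos: [0.5158, -0.0447, 0.1725]
tool_rot: [-180.0, -0.0, 165.2]
force: [0.0, 0.7, -0.5]
grip_width: 0.0004
grasp_force: 0.4
[-0.00046231 -0.01476349]
side [ 0.5163 -0.0299 -0.0009] 0.7 [-0.0037 -0.0004]
tcp [-0.0002 -0.0147] 7.4
```

```bash
python3 -m creep '[{"wx":0,"wy":0,"wz":0,"tx":0,"ty":-2,"tz":0,"gripper":-1},{"wx":0,"wy":0,"wz":0,"tx":0,"ty":-2,"tz":0,"gripper":-1}]'
python3 -m creep '[{"wx":0,"wy":0,"wz":0,"tx":0,"ty":15,"tz":0,"gripper":-1},{"wx":0,"wy":0,"wz":0,"tx":20,"ty":25,"tz":0,"gripper":-1},{"wx":0,"wy":0,"wz":0,"tx":45,"ty":25,"tz":0,"gripper":-1},{"wx":0,"wy":0,"wz":0,"tx":70,"ty":25,"tz":0,"gripper":-1}]'
python3 -c 'from h import *;look("pics/f.png")'
```

```text
time_s: 7.57
tool_pos: [0.5155, -0.0463, 0.1726]
tool_rot: [180.0, 0.0, 165.2]
force: [0.3, 1.2, -0.9]
grip_width: 0.0004
grasp_force: 0.5
time_s: 7.9
tool_pos: [0.4536, -0.0041, 0.1723]
tool_rot: [-179.9, -0.0, 165.2]
force: [-0.6, -0.3, -0.3]
grip_width: 0.0004
grasp_force: 0.0
side [ 0.5076 -0.0682  0.1951] 0.51 [-0.0024 -0.0396]
top [ 0.5378 -0.0638  0.1203] 0.33 [ 0.0257 -0.0276]
tcp [-0.0692  0.0083] 8.2
```

View pics/f.png

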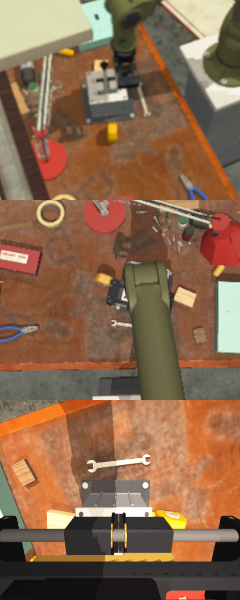

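The side view puts the knob in neutral at right, at about (-2,-40…-43) mm. I'll go behind it and push forward.

```bash
python3 -m creep '[{"wx":0,"wy":0,"wz":0,"tx":0,"ty":-25,"tz":0,"gripper":-1},{"wx":0,"wy":0,"wz":0,"tx":0,"ty":-51,"tz":0,"gripper":-1},{"wx":0,"wy":0,"wz":0,"tx":-12,"ty":-51,"tz":0,"gripper":-1},{"wx":0,"wy":0,"wz":0,"tx":-24,"ty":-51,"tz":0,"gripper":-1},{"wx":0,"wy":0,"wz":0,"tx":-35,"ty":-51,"tz":0,"gripper":-1}]'
python3 -m creep '[{"wx":0,"wy":0,"wz":0,"tx":-4,"ty":0,"tz":0,"gripper":-1},{"wx":0,"wy":0,"wz":0,"tx":-8,"ty":0,"tz":0,"gripper":-1},{"wx":0,"wy":0,"wz":0,"tx":-12,"ty":0,"tz":0,"gripper":-1},{"wx":0,"wy":0,"wz":0,"tx":-16,"ty":0,"tz":0,"gripper":-1}]'
python3 -m creep '[{"wx":0,"wy":0,"wz":0,"tx":-3,"ty":0,"tz":0,"gripper":-1},{"wx":0,"wy":0,"wz":0,"tx":-6,"ty":0,"tz":0,"gripper":-1}]'
python3 -c 'from h import *;print(F@(np.array(get_obs()["tool_pos"][:2])-C))'
```

```text
time_s: 8.62
tool_pos: [0.4764, -0.0639, 0.1728]
tool_rot: [-180.0, 0.1, 165.1]
force: [0.3, 0.4, 0.5]
grip_width: 0.0006
grasp_force: 0.0
time_s: 8.95
tool_pos: [0.49, -0.0666, 0.1723]
tool_rot: [-180.0, -0.1, 165.2]
force: [-2.1, -0.4, 1.0]
grip_width: 0.0004
grasp_force: 0.9
time_s: 9.12
tool_pos: [0.4961, -0.0681, 0.1724]
tool_rot: [-180.0, -0.0, 165.2]
force: [-2.6, 0.9, 0.8]
grip_width: 0.0005
grasp_force: 0.8
[-0.01352405 -0.04251281]
```

```bash
python3 -m creep '[{"wx":0,"wy":0,"wz":0,"tx":-4,"ty":0,"tz":0,"gripper":-1},{"wx":0,"wy":0,"wz":0,"tx":-8,"ty":0,"tz":0,"gripper":-1},{"wx":0,"wy":0,"wz":0,"tx":-12,"ty":0,"tz":0,"gripper":-1},{"wx":0,"wy":0,"wz":0,"tx":-16,"ty":0,"tz":0,"gripper":-1}]'
python3 -m creep '[{"wx":0,"wy":0,"wz":0,"tx":-3,"ty":0,"tz":0,"gripper":-1},{"wx":0,"wy":0,"wz":0,"tx":-6,"ty":0,"tz":0,"gripper":-1},{"wx":0,"wy":0,"wz":0,"tx":-9,"ty":0,"tz":0,"gripper":-1},{"wx":0,"wy":0,"wz":0,"tx":-12,"ty":0,"tz":0,"gripper":-1}]'
python3 -m creep '[{"wx":0,"wy":0,"wz":0,"tx":-2,"ty":0,"tz":0,"gripper":-1},{"wx":0,"wy":0,"wz":0,"tx":-4,"ty":0,"tz":0,"gripper":-1}]'
python3 -c 'from h import *;print(F@(np.array(get_obs()["tool_pos"][:2])-C))'
```

```text
time_s: 9.45
tool_pos: [0.5118, -0.0722, 0.1723]
tool_rot: [180.0, -0.0, 165.2]
force: [-1.0, 1.5, -0.7]
grip_width: 0.0004
grasp_force: 0.9
time_s: 9.78
tool_pos: [0.5234, -0.0749, 0.1723]
tool_rot: [180.0, -0.0, 165.2]
force: [-1.6, 2.2, -1.2]
grip_width: 0.0003
grasp_force: 1.2
time_s: 9.95
tool_pos: [0.5266, -0.0758, 0.1721]
tool_rot: [180.0, -0.1, 165.2]
force: [-4.7, 3.4, -2.8]
grip_width: 0.0004
grasp_force: 2.6
[ 0.01795865 -0.04208225]
```

```bash
python3 -m creep '[{"wx":0,"wy":0,"wz":0,"tx":-1.5,"ty":0,"tz":0,"gripper":-1},{"wx":0,"wy":0,"wz":0,"tx":-1.5,"ty":0,"tz":0,"gripper":-1}]'
python3 -m creep '[{"wx":0,"wy":0,"wz":0,"tx":-1.5,"ty":0,"tz":0,"gripper":-1},{"wx":0,"wy":0,"wz":0,"tx":-1.5,"ty":0,"tz":0,"gripper":-1}]'
python3 -c 'from h import *;print(F@(np.array(get_obs()["tool_pos"][:2])-C))'
```

```text
time_s: 10.12
tool_pos: [0.5275, -0.076, 0.1719]
tool_rot: [180.0, -0.2, 165.2]
force: [-5.0, 3.2, -1.4]
grip_width: 0.0006
grasp_force: 2.9
time_s: 10.28
tool_pos: [0.5283, -0.0762, 0.1718]
tool_rot: [180.0, -0.3, 165.2]
force: [-6.5, 3.3, -1.7]
grip_width: 0.0004
grasp_force: 3.7
[ 0.01967989 -0.04202378]
```

The force is rising at about 2 N/mm, so the lever is on the rubber stop. I'll back off and check.

```bash
python3 -m creep '[{"wx":0,"wy":0,"wz":0,"tx":10,"ty":0,"tz":0,"gripper":-1},{"wx":0,"wy":0,"wz":0,"tx":35,"ty":0,"tz":0,"gripper":-1},{"wx":0,"wy":0,"wz":0,"tx":65,"ty":0,"tz":0,"gripper":-1},{"wx":0,"wy":0,"wz":0,"tx":95,"ty":0,"tz":0,"gripper":-1}]'
python3 -m creep '[{"wx":0,"wy":0,"wz":0,"tx":0,"ty":35,"tz":-30,"gripper":-1},{"wx":0,"wy":0,"wz":0,"tx":0,"ty":70,"tz":-50,"gripper":-1},{"wx":0,"wy":0,"wz":0,"tx":0,"ty":105,"tz":-60,"gripper":-1},{"wx":0,"wy":0,"wz":0,"tx":0,"ty":140,"tz":-60,"gripper":-1},{"wx":0,"wy":0,"wz":0,"tx":0,"ty":175,"tz":-60,"gripper":-1}]'
python3 -m creep '[{"wx":0,"wy":0,"wz":0,"tx":0,"ty":0,"tz":0,"gripper":-1},{"wx":0,"wy":0,"wz":0,"tx":0,"ty":0,"tz":0,"gripper":-1}]'
python3 - <<'E'
from h import *
look("pics/g.png",("top","side"))
im,_=optics.read_camera("top");cv2.imwrite("pics/h.png",cv2.resize(im[130:260,200:360,::-1],None,fx=4,fy=4))
E
```

```text
time_s: 10.62
tool_pos: [0.439, -0.0535, 0.1733]
tool_rot: [-180.0, 0.2, 165.1]
force: [-0.2, 1.3, 0.5]
grip_width: 0.0004
grasp_force: 0.0
time_s: 11.03
tool_pos: [0.4855, 0.1183, 0.2351]
tool_rot: [179.8, 0.3, 165.2]
force: [0.8, -0.6, -0.1]
grip_width: 0.0006
grasp_force: 0.0
time_s: 11.2
tool_pos: [0.4843, 0.1183, 0.2331]
tool_rot: [180.0, 0.2, 165.4]
force: [-0.2, -1.2, -0.0]
grip_width: 0.0007
grasp_force: 0.0
top [ 0.5495 -0.0828  0.1886] 0.54 [ 0.0419 -0.043 ]
side [ 0.5503 -0.0784  0.1925] 0.46 [ 0.0415 -0.0386]
tcp [-0.0723  0.131 ] 11.4
```

View pics/h.png

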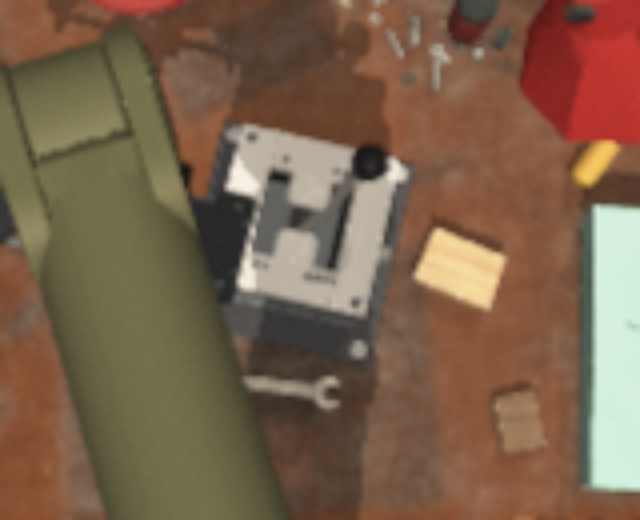

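The knob sits at (370,162), over the end of the far right slot, at about (42,-41) mm. The robot is clear and the bystanders in view look undisturbed.

```bash
python3 -c 'from h import *;print(env.sign_off())'
```

```text
the job is handed in; nothing more can be done
None
```

The lever is in third: pushed forward to neutral, across to the right, then home against the far stop. The arm stands clear, nothing seen had been disturbed, and the job is handed in, though no verdict came back.

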